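# Shift the microscope stand's selector into its third slot

## Task

Set the microscope's vibration-isolation stand to its third setting: with your fingertips, push the knob of the gated selector lever out of the left lane, across the passage of the H-shaped gate to the right lane, then forward, away from the robot, fully home into the third slot (far right), and move clear. Only push the lever, never pull its spring-loaded knob up; do not touch the microscope, and leave the jar, steel puck, screwdriver and sample case where they stand.

Things in the scene. Friction and masses are not known exactly. Their poses are not given: they have to be found in the camera images.
- console: Fixed grey selector box, 170 x 150 mm, 80 mm tall; origin at the centre of its underside on the table, x axis forward (away from the robot, turned up to 0.35 rad), y axis left. The lever, an upright 10 mm steel rod, tilts like a gearstick about a pivot 12 mm above this origin. It stays where it is left; a push of 1 to 4 N at the knob moves it.
- gate (a point): Centre of the H-shaped cut-out in the console's aluminium top plate, 80 mm above the table, axes as the console's. Two lanes along x, 17.5 mm wide, 60 mm long, centred at y = +16.75 mm (left) and -16.75 mm (right), joined at x = 0 by a passage 18 mm wide. The plate's edges guide the rod. Slots: first far left, second near left, third far right, fourth near right.
- slot3 (a point): Far end of the third slot (far right), on the top face of the plate: 30 mm forward and 16.75 mm right of the gate's centre.
- knob_centre (a point): Centre of the lever's black knob, an upright cylinder 32 mm in diameter, 40 mm tall, tilting with the lever, 130 mm from the pivot: about 142 mm above the table when upright, 130 mm when leaning into a slot; its underside is at least 25 mm above the plate. z axis up along the lever. It starts anywhere along the left lane, at either end or between.
- forward (a joint): Tilt of the lever along the lanes, rad: 0 in the cross passage, positive forward (+x of the console); stops at +0.32 fully home in the far slots (first, third) and -0.32 in the near slots (second, fourth). The rod can cross over when within about 0.05 of 0. The knob moves about 130 mm per rad, so some 42 mm from the passage to home.
- across (a joint): Tilt of the lever across the lanes, rad: about -0.25 in the left lane, 0 midway, about +0.25 in the right lane (knob 33 mm to the right of the middle); some 0.05 of play either side.
- lift (a joint): How far the knob is pulled up along the lever against its return spring, m: 0 at rest, at most 0.012; needs about 7 N to leave 0. It should stay at rest.
- microscope: Fixed orange and black desktop microscope on a dark granite plate on feet, 340 x 300 mm and 210 mm tall together, left of the console; origin at the centre of its underside. Not to be touched.
- jar: Loose lidded jar, 44 mm in diameter, 55 mm tall, standing left of the console; origin at the centre of its underside. Leave it.
- puck: Loose steel specimen puck, 28 mm in diameter, 22 mm tall, standing right of the console; origin at the centre of its underside. Leave it.
- driver: Loose screwdriver, 150 mm long, lying right of the console beyond the puck; origin under its middle. Leave it.
- case: Loose flat sample case, 55 x 85 mm and 28 mm tall, on the table beyond the console; origin at the centre of its underside. Leave it.
There are look-alikes about, which are no part of the job. What is shaped like the console but pink or purple is not meant.

How it is judged (in metres and radians):
On the way, in this order (a step that is already met when the one before it is completed fails the run):
1. the lever is through the cross passage, in the right lane (value of joint across above 0.17 rad and value of joint forward between -0.12 and 0.12 rad), for 0.05 s.
2. the lever is fully home in the third slot (value of joint across above 0.17 rad and value of joint forward above 0.285 rad), for 0.2 s.
At the end, for the whole second after the job is handed in: The lever rests in the right lane (across above 0.17 rad), home in the third slot (forward above 0.285 of 0.32 rad, within about 4.5 mm of its stop at the knob), the knob not pulled up (under 3 mm), the jar, puck, screwdriver and sample case within 15 mm of where they stood (all of step 2 and value of joint lift below 0.003 m and velocity of joint forward between -0.05 and 0.05 rad/s and distance of each of jar, puck, driver, case from where it was at the start of the episode below 0.015 m); the robot touches nothing.
It fails at once if the knob was pulled up by more than 5 mm (value of joint lift above 0.005 m).
It fails at once if the microscope was touched (more than 1 N) (contact force between any of the arm, the fingers and microscope above 1 N).
It fails at once if the jar, puck, screwdriver or sample case was moved by more than 15 mm (distance of any of jar, puck, driver, case from where it was at the start of the episode above 0.015 m).
It also fails if it takes over 51 s, if anything falls off the work surface, if the arm or the gripper's body presses on something with over 40 N, if the wrist force passes 120 N, or if a joint passes its speed limit or range.

## Robot

A 6-joint arm with a two-finger parallel gripper is mounted at the origin on the work surface. World frame = base frame: x ahead of the robot, y to its left, z up, the work surface at z = 0. Lengths are in mm, angles in degrees, forces in N, time in s.
With the tool pointing down it reaches from about 300 to 850 mm from the base axis. Payload 4.2 kg.
Tool frame: the origin (TCP) lies between the finger pads; the fingertips stand 22 mm ahead of it and the grasp point (between the pads) lies 3 mm ahead of it (env.finger_overhang is the distance from the TCP to the fingertips, in mm); z points along the fingers, y is the line along which they close (so a half turn about z gives the same grasp; the last joint's range is limited). The gripper opens to 91 mm and grips with 3 to 60 N. Pads are 32 mm wide; open, the fingers measure 118 mm over their backs; the gripper's body (76 mm by 178 mm) begins 60 mm behind the grasp point.
Start: joints at [75.516, 18.312, 89.639, -0, 72.044, -1.146], TCP at [132.655, 559.503, 235.976] pointing down, gripper open.
Joint ranges: [-177.97, 177.97], [-48.28, 115.42], [12.27, 149.76], [-77.06, 257.06], [2.81, 150.46], [-146.56, 146.56]. Speed limits (degrees/s): [147.25, 147.25, 180, 180, 180, 180].

## Interface

Orientations are given as [roll, pitch, yaw] about the fixed x, y, z axes, in that order (R = Rz(yaw) Ry(pitch) Rx(roll)).
In Python, from workcell import state, cams, ticket, look_for, outline_of, env gives the robot as it stands.
- The arm moves only by the tool servo_tool, never from a script. Its argument "steps" is a list of rows, each a list of 3 entries, a list of its own where there are three numbers: the closure in counts, from 0 (fully open) to 255 (shut), then the shift along the tool's x, y, z in mm, then the turn, a rotation vector about the tool's x, y, z in rad. A call has exactly 10 rows; each row shifts and turns the commanded pose from where the row before left it, along the tool's axes as they then stand; what a row does not reach is not made up. A row lasts 1/10 s, in which the tool goes at most 50 mm and 8.59 degrees, less where a joint would pass 70% of its speed; a pose out of reach is approached as far as the arm can. A call with a gripper value outside its range is refused whole. The fingers move at their own pace and stop on an object; "squeeze" is the grip in N (left out, the last holds). Time passes only in rows, so rows that do not move let the fingers close, or fill a call up. It gives the time, the measured TCP pose, the force, the opening and the grip force at its end, in the units of the state.
- state(): the state, without advancing time (a new reading comes with each control period).
- cams.grab_frame(name): name is "side" or "top"; returns a dict with "color" (384x512x3 uint8, red, green, blue), "z_map" (384x512 float32, mm along the optical axis (not along the pixel's ray), 0 where there is no reading), "fovy" (degrees; the focal length in pixels is half the picture's height over the tangent of half this angle, whatever the lens; pixels are square), "cx", "cy" (the principal point, pixels), "eye" and "rotation" of the camera in the world. Camera axes: x right, y up, looking along -z (the intrinsics and any distortion apply to the point x, -y, -z); pixel columns grow to the right and rows downward; lengths in mm; the calibration is good to about 2 mm. A picture is of the moment at which its call begins.
- ticket.job_done(): hands the job in; it is judged then, once.
Trained networks look in a picture, given as the dict that the camera call returned (one of the last four; its "shot" number tells which), for a name from the list of things; names that differ only in an ending like _2 or _b are one class to them, and where a whole thing is asked for, a point or a joint stands for the part that bears it (a point fixed in the world has none). Each returns a list of dicts, best first, with "confidence" (0 to 1); they miss things now and then, are a little off and sometimes report something else, mostly with a low value. They report only what shows in the picture. A call takes as long as a camera call. They do not tell look-alikes from the thing itself.
- look_for(picture, thing): "at" ([column, row] in pixels, amid what is visible of it).
- outline_of(picture, thing): "pixels" (384x512 bool, what is visible of it) and "at" ([column, row] in pixels, amid what is visible of it).
The state is a dict: "time_s": time; "qpos": joint angles; "qvel": joint speeds; "effort": joint torques, N m; "ee_pos": TCP position; "ee_rot": TCP orientation; "force": force on the tool from outside, world axes, zero at the start; "torque": the same for the moment, N m; "gripper_width": finger opening in mm; "gripper_force": force on a finger pad.
Only numpy, scipy, OpenCV 4.12 (cv2) and the standard library are available. Lean on these libraries where they do the work, as an engineer would, in place of code of your own. Each camera call takes 0.05 s, during which the arm holds its last target. There are 200 camera calls.

## Working session

There is one attempt and no reset: what is moved stays moved. The work goes in short steps, Python scripts to look and compute and a tool call to move; the robot and the scene stay as the last step left them, time stands still between calls to the robot, and variables do not carry over. Pictures are saved under pics/ and viewed, at most 10 in all, crops included, and the job is handed in when it is done.

Besides the shell and the picture viewer there is one more tool, called after "Call:" as name(argument=value, ...) on one line, values as JSON. servo_tool: Moves the arm, as the interface text tells. Its arguments: {"type":"object","properties":{"steps":{"type":"array","items":{"type":"array"}},"squeeze":{"type":"number"}},"required":["steps"]}

```bash
mkdir -p pics; ls; cat > h.py <<'E'
import numpy as np, cv2
from workcell import state, cams, ticket, look_for, outline_of, env
def world(p,u,v):
    f=p["color"].shape[0]/2/np.tan(np.radians(p["fovy"])/2)
    z=p["z_map"][v,u]
    c=np.stack([(u-p["cx"])/f*z,-(v-p["cy"])/f*z,-z],-1)
    return c@np.array(p["rotation"]).T+np.array(p["eye"])
def save(p,n): cv2.imwrite("pics/"+n,p["color"][:,:,::-1])
E
python3 - <<'E'
from h import *
P={n:cams.grab_frame(n) for n in("side","top")}
print({k:v for k,v in P["top"].items() if k not in("color","z_map")}, P["side"].keys())
im=np.vstack([P[n]["color"] for n in P]); 
cv2.imwrite("pics/a.png",cv2.resize(np.hstack([P[n]["color"] for n in P]),(800,300))[:,:,::-1])
for n,p in P.items():
    save(p,n+"0.png")
    for t in("console","knob_centre","microscope","jar","puck","driver","case"):
        for r in outline_of(p,t)[:3]:
            v,u=np.nonzero(r["pixels"]&(p["z_map"]>0)); w=world(p,u,v)
            print(n,t,round(r["confidence"],2),np.round(r["at"]),len(u),np.round(np.median(w,0)),np.round(np.percentile(w,2,0)),np.round(np.percentile(w,98,0)))
s=state();print(s["time_s"],s["ee_pos"],s["ee_rot"],env.finger_overhang)
E
```

```text
pics
{'fovy': 48.04905261181406, 'cx': 250.3777763973655, 'cy': 194.57636155508493, 'eye': array([ 389.91439864,  180.82465294, 1260.49618257]), 'rotation': array([  9.09922963,  -1.11070646, -89.59036927]), 'shot': 2} dict_keys(['color', 'z_map', 'fovy', 'cx', 'cy', 'eye', 'rotation', 'shot'])Traceback (most recent call last):
  File "<stdin>", line 10, in <module>
  File "h.py", line 7, in world
    return c@np.array(p["rotation"]).T+np.array(p["eye"])
           ~~~~~~~~~~~~~~~~~~~~~~~~~~~^~~~~~~~~~~~~~~~~~~
ValueError: operands could not be broadcast together with shapes (6891,) (3,)
```

```bash
sed -i 's/np.array(p\["rotation"\]).T/Rotation.from_euler("xyz",p["rotation"],degrees=True).as_matrix().T/; s/^import numpy.*/&\nfrom scipy.spatial.transform import Rotation/; s/\[v,u\]/[v,u]*1.0/' h.py
sed -i 's/    z=p/    u,v=np.atleast_1d(u),np.atleast_1d(v)\n    z=p/' h.py
python3 - <<'E'
from h import *
P={n:cams.grab_frame(n) for n in("side","top")}
for n,p in P.items():
    save(p,n+"0.png")
    for t in("console","knob_centre","microscope","jar","puck","driver","case"):
        for r in outline_of(p,t)[:3]:
            v,u=np.nonzero(r["pixels"]&(p["z_map"]>0)); w=world(p,u,v)
            print(n,t,round(r["confidence"],2),np.round(r["at"]),len(u),np.round(np.median(w,0)),np.round(np.percentile(w,2,0)),np.round(np.percentile(w,98,0)))
s=state();print(s["time_s"],s["ee_pos"],s["ee_rot"],env.finger_overhang)
E
```

```text
side console 0.9 [331. 220.] 3674 [789.  53.  78.] [708.  17.   2.] [875. 167. 155.]
side console 0.74 [348. 326.] 7085 [ 741. -264.   79.] [ 661. -312.    2.] [ 832. -162.  157.]
side console 0.6 [235. 279.] 5160 [ 512. -127.   79.] [ 430. -167.    3.] [593. -18. 150.]
side knob_centre 0.71 [353. 296.] 281 [ 745. -243.  155.] [ 733. -249.  129.] [ 761. -225.  163.]
side knob_centre 0.65 [335. 196.] 214 [794.  88. 146.] [780.  80.  -1.] [873. 334. 163.]
side knob_centre 0.64 [158. 192.] 205 [322. 118. 148.] [266. 110.  -2.] [337. 377. 163.]
side microscope 0.8 [230. 137.] 5849 [518. 481. 100.] [354. 398.  22.] [675. 665. 210.]
side microscope 0.54 [234. 244.] 274 [517. -70. 139.] [506. -81.  56.] [534. -50. 159.]
side puck 0.7 [232. 330.] 150 [ 501. -221.   20.] [ 490. -227.    1.] [ 514. -205.   24.]
side driver 0.78 [214. 353.] 621 [ 466. -279.   20.] [ 420. -293.   -1.] [ 557. -259.   27.]
side driver 0.66 [236. 242.] 354 [517. -69. 137.] [503. -82.  54.] [534. -46. 159.]
side case 0.64 [214. 355.] 564 [ 462. -279.   21.] [ 420. -293.    8.] [ 555. -260.   27.]
side case 0.6 [296.
[... 506 characters left out ...]
5.]
top knob_centre 0.45 [263. 291.] 129 [325. 128. 161.] [307. 115.  50.] [338. 141. 165.]
top microscope 0.68 [101. 214.] 14055 [509. 533. 102.] [358. 407.  95.] [685. 703. 212.]
top jar 0.51 [296. 214.] 197 [529.  30.  54.] [512.  10.  17.] [549.  48.  59.]
top jar 0.44 [322. 169.] 571 [665. -57.  28.] [641. -98.   8.] [693. -15.  33.]
top puck 0.63 [376. 222.] 92 [ 501. -212.   22.] [ 489. -227.    0.] [ 515. -201.   27.]
top driver 0.81 [396. 242.] 196 [ 452. -269.   23.] [ 420. -281.   15.] [ 489. -256.   29.]
top case 0.97 [322. 167.] 592 [665. -57.  28.] [640. -97.   1.] [702. -15.  33.]
0.95 [132.65810792 559.48773651 235.97630322] [1.79996393e+02 1.61546916e-04 1.66661883e+02] 22.0
```

View pics/top0.png

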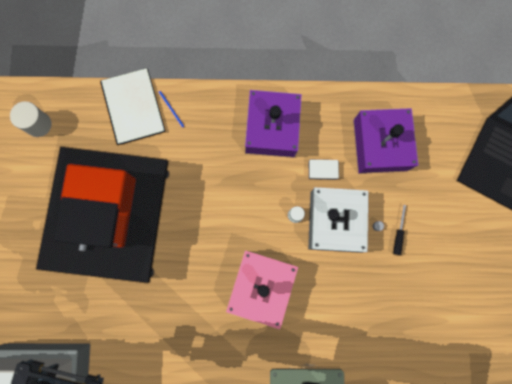

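View pics/side0.png

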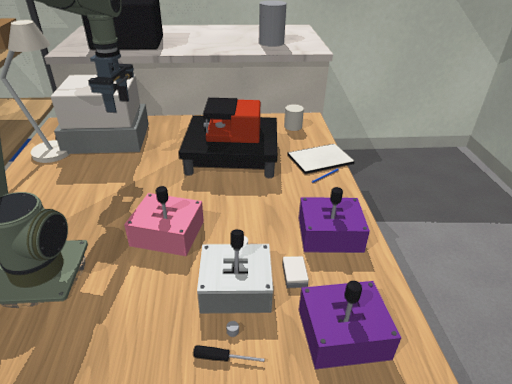

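```bash
cat >> h.py <<'E'
def lever(c=None,near=(513,-92)):
    p=cams.grab_frame("top"); v,u=np.nonzero(p["z_map"]>0); w=world(p,u,v)
    m=np.hypot(w[:,0]-near[0],w[:,1]-near[1])<125
    w=w[m]
    if c is None:
        pl=w[(w[:,2]>72)&(w[:,2]<88)][:,:2].astype(np.float32)
        print("plate",cv2.minAreaRect(pl),np.median(w[(w[:,2]>72)&(w[:,2]<88)][:,2]))
    k=w[(w[:,2]>140)&(w[:,2]<175)]
    if len(k): print("knob top",len(k),k.mean(0).round(1),k.min(0).round(1),k.max(0).round(1), cv2.minEnclosingCircle(k[:,:2].astype(np.float32)))
    return p
E
python3 - <<'E'
from h import *
p=lever()
cv2.imwrite("pics/b.png",cv2.resize(p["color"][170:270,280:430],None,fx=5,fy=5,interpolation=cv2.INTER_CUBIC)[:,:,::-1])
E
```

```text
plate ((514.194580078125, -89.38932037353516), (151.34088134765625, 170.70362854003906), 87.1455078125) 79.79366069168236
knob top 130 [519.  -54.  155.3] [504.2 -71.3 140.8] [534.2 -38.8 163.1] ((518.6051025390625, -54.9495735168457), 16.918516159057617)
```

View pics/b.png

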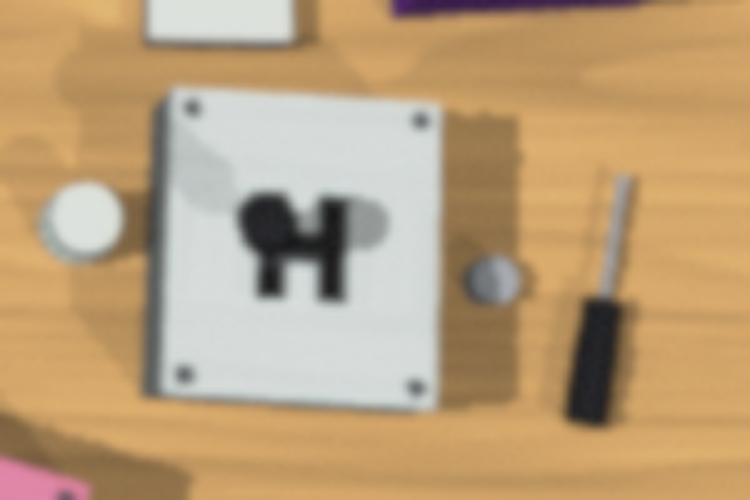

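Call:
servo_tool(steps=[[255,[0,0,-8],[0,0,0.1388]],[255,[0,0,-8],[0,0,0.1388]],[255,[0,0,-8],[0,0,0.1388]],[255,[0,0,-8],[0,0,0.1388]],[255,[0,0,-8],[0,0,0.1388]],[255,[0,0,-8],[0,0,0.1388]],[255,[0,0,-8],[0,0,0.1388]],[255,[0,0,-8],[0,0,0.1388]],[255,[0,0,0],[0,0,0.1388]],[255,[0,0,0],[0,0,0.1388]]], squeeze=20)

```text
time_s: 2.0
ee_pos: [132.7, 559.6, 300.3]
ee_rot: [180.0, -0.0, 86.8]
force: [-0.4, -1.2, 0.3]
gripper_width: 14.3
gripper_force: 0.0
```

Call:
servo_tool(steps=[[255,[-27.2,20.8,0],[0,0,0]],[255,[-27.2,20.8,0],[0,0,0]],[255,[-27.2,20.8,0],[0,0,0]],[255,[-27.2,20.8,0],[0,0,0]],[255,[-27.2,20.8,0],[0,0,0]],[255,[-27.2,20.8,0],[0,0,0]],[255,[-27.2,20.8,0],[0,0,0]],[255,[-27.2,20.8,0],[0,0,0]],[255,[-27.2,20.8,0],[0,0,0]],[255,[-27.2,20.8,0],[0,0,0]]])

```text
time_s: 3.0
ee_pos: [327.4, 276.2, 300.1]
ee_rot: [180.0, -0.0, 87.1]
force: [0.1, -0.2, 0.6]
gripper_width: 0.6
gripper_force: 0.0
```

Call:
servo_tool(steps=[[255,[-27.2,20.8,0],[0,0,0]],[255,[-27.2,20.8,0],[0,0,0]],[255,[-27.2,20.8,0],[0,0,0]],[255,[-27.2,20.8,0],[0,0,0]],[255,[-27.2,20.8,0],[0,0,0]],[255,[-27.2,20.8,0],[0,0,0]],[255,[-27.2,20.8,0],[0,0,0]],[255,[-27.2,20.8,0],[0,0,0]],[255,[-27.2,20.8,0],[0,0,0]],[255,[-27.2,20.8,0],[0,0,0]]])

```text
time_s: 4.0
ee_pos: [521.6, -5.9, 300.0]
ee_rot: [180.0, -0.0, 87.1]
force: [0.4, -0.3, -0.5]
gripper_width: 0.3
gripper_force: 0.0
```

Call:
servo_tool(steps=[[255,[0,0,17],[0,0,0]],[255,[0,0,17],[0,0,0]],[255,[0,0,17],[0,0,0]],[255,[0,0,17],[0,0,0]],[255,[0,0,17],[0,0,0]],[255,[0,0,17],[0,0,0]],[255,[0,0,17],[0,0,0]],[255,[0,0,17],[0,0,0]],[255,[0,0,16],[0,0,0]],[255,[0,0,0],[0,0,0]]])

```text
time_s: 5.0
ee_pos: [519.5, -4.6, 146.0]
ee_rot: [-179.7, 0.0, 87.1]
force: [-0.5, 0.9, 0.0]
gripper_width: 0.4
gripper_force: 0.0
```

```bash
python3 - <<'E'
from h import *
p=cams.grab_frame("side"); cv2.imwrite("pics/c.png",cv2.resize(p["color"][160:340,160:320],None,fx=3,fy=3)[:,:,::-1])
r=outline_of(p,"knob_centre")
for q in r:
  v,u=np.nonzero(q["pixels"]);w=world(p,u,v);print(q["at"],np.median(w,0),w[w[:,2]>157].mean(0))
print(state()["ee_pos"],state()["force"])
E
```

```text
[353.4, 293.1] [ 744.85891626 -242.44539841  155.48679926] [ 743.5587808  -243.42655556  169.65863319]
[237.4, 238.2] [519.24223952 -67.23582698 146.72819861] [517.1719056  -80.3283647  175.62292464]
[333.5, 196.3] [793.12431386  86.13945377 148.13239514] [789.19707425  76.70721342 171.81872359]
[161.3, 192.8] [323.488762   116.57088717 149.31204537] [322.10563263 123.76025186 160.4225439 ]
[521.14274297  -4.60884932 148.21627193] [ 0.37933398  0.31538309 -0.35813995]
```

View pics/c.png

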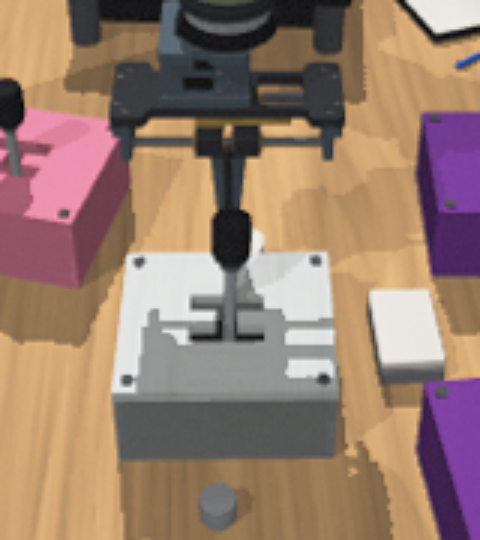

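Call:
servo_tool(steps=[[255,[-7,0,0],[0,0,0]],[255,[-6,0,0],[0,0,0]],[255,[-5,0,0],[0,0,0]],[255,[-5,0,0],[0,0,0]],[255,[-5,0,0],[0,0,0]],[255,[-5,0,0],[0,0,0]],[255,[-5,0,0],[0,0,0]],[255,[-5,0,0],[0,0,0]],[255,[-5,0,0],[0,0,0]],[255,[-4,0,0],[0,0,0]]])

```text
time_s: 6.1
ee_pos: [518.2, -57.0, 147.9]
ee_rot: [-180.0, -0.0, 87.1]
force: [0.2, 1.2, 1.7]
gripper_width: 0.4
gripper_force: 0.7
```

Call:
servo_tool(steps=[[255,[-5,0,0],[0,0,0]],[255,[-5,0,0],[0,0,0]],[255,[-5,0,0],[0,0,0]],[255,[-5,0,0],[0,0,0]],[255,[-4,0,0],[0,0,0]],[255,[-3,0,0],[0,0,0]],[255,[-3,0,0],[0,0,0]],[255,[-2,0,0],[0,0,0]],[255,[0,0,0],[0,0,0]],[255,[0,0,0],[0,0,0]]])

```text
time_s: 7.1
ee_pos: [516.7, -88.6, 147.9]
ee_rot: [-180.0, 0.0, 87.1]
force: [-0.8, -0.1, -0.2]
gripper_width: 0.3
gripper_force: 0.1
```

```bash
python3 - <<'E'
from h import *
p=cams.grab_frame("side"); cv2.imwrite("pics/d.png",cv2.resize(p["color"][160:340,160:320],None,fx=3,fy=3)[:,:,::-1])
r=outline_of(p,"knob_centre")
for q in r:
  v,u=np.nonzero(q["pixels"]);w=world(p,u,v);print(q["at"],np.median(w,0))
print(state()["ee_pos"],state()["force"])
E
```

```text
[352.3, 294.3] [ 744.4544633  -241.48757776  155.94213546]
[256.8, 150.5] [602.54436966 444.48916348  97.51645069]
[235.4, 258.8] [ 514.59729657 -136.83945553  150.26330597]
[333.8, 197.0] [792.88200771  86.99308222 149.53633525]
[162.9, 191.7] [324.08263027 116.46865262 150.98615847]
[516.71196731 -88.51870463 147.94079607] [-0.76323296  0.4903001   0.18719381]
```

View pics/d.png

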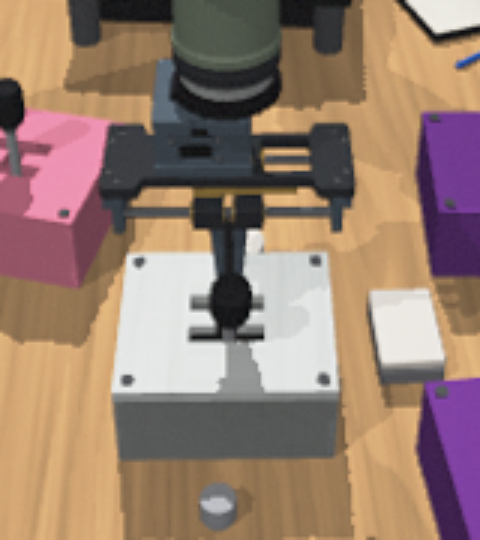

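Call:
servo_tool(steps=[[255,[8,0,0],[0,0,0]],[255,[8,0,0],[0,0,0]],[255,[0,-15,2],[0,0,0]],[255,[0,-16,2],[0,0,0]],[255,[0,-16,0],[0,0,0]],[255,[-10,0,0],[0,0,0]],[255,[-20,0,0],[0,0,0]],[255,[-15,0,0],[0,0,0]],[255,[-5,0,0],[0,0,0]],[255,[0,0,0],[0,0,0]]])

```text
time_s: 8.2
ee_pos: [468.7, -120.7, 144.0]
ee_rot: [180.0, -0.0, 87.1]
force: [-0.6, 0.1, -0.8]
gripper_width: 0.4
gripper_force: 0.0
```

Call:
servo_tool(steps=[[255,[0,5,0],[0,0,0]],[255,[0,5,0],[0,0,0]],[255,[0,5,0],[0,0,0]],[255,[0,5,0],[0,0,0]],[255,[0,5,0],[0,0,0]],[255,[0,5,0],[0,0,0]],[255,[0,4,0],[0,0,0]],[255,[0,4,0],[0,0,0]],[255,[0,4,0],[0,0,0]],[255,[0,3,0],[0,0,0]]])

```text
time_s: 9.2
ee_pos: [513.1, -122.2, 143.7]
ee_rot: [-180.0, -0.0, 87.1]
force: [-1.4, 1.6, -0.8]
gripper_width: -0.1
gripper_force: 0.8
```

Moving on toward the stop in small steps.

Call:
servo_tool(steps=[[255,[0,2,0],[0,0,0]],[255,[0,1,0],[0,0,0]],[255,[0,1,0],[0,0,0]],[255,[0,1,0],[0,0,0]],[255,[0,1,0],[0,0,0]],[255,[0,1,0],[0,0,0]],[255,[0,0,0],[0,0,0]],[255,[0,0,0],[0,0,0]],[255,[0,0,0],[0,0,0]],[255,[0,0,0],[0,0,0]]])

```text
time_s: 10.2
ee_pos: [520.2, -122.8, 144.0]
ee_rot: [180.0, 0.0, 87.1]
force: [-1.5, -0.8, -1.1]
gripper_width: 0.7
gripper_force: 0.5
```

Call:
servo_tool(steps=[[255,[0,1,0],[0,0,0]],[255,[0,1,0],[0,0,0]],[255,[0,1,0],[0,0,0]],[255,[0,1,0],[0,0,0]],[255,[0,0,0],[0,0,0]],[255,[0,0,0],[0,0,0]],[255,[0,0,0],[0,0,0]],[255,[0,0,0],[0,0,0]],[255,[0,0,0],[0,0,0]],[255,[0,0,0],[0,0,0]]])

```text
time_s: 11.2
ee_pos: [524.2, -122.9, 144.0]
ee_rot: [180.0, -0.0, 87.1]
force: [-1.0, 0.3, -0.7]
gripper_width: 0.2
gripper_force: 0.5
```

Call:
servo_tool(steps=[[255,[0,1,0],[0,0,0]],[255,[0,1,0],[0,0,0]],[255,[0,1,0],[0,0,0]],[255,[0,1,0],[0,0,0]],[255,[0,0,0],[0,0,0]],[255,[0,0,0],[0,0,0]],[255,[0,0,0],[0,0,0]],[255,[0,0,0],[0,0,0]],[255,[0,0,0],[0,0,0]],[255,[0,0,0],[0,0,0]]])

```text
time_s: 12.2
ee_pos: [526.5, -122.9, 143.5]
ee_rot: [-179.8, -0.0, 87.1]
force: [-6.2, 0.9, 0.4]
gripper_width: 0.1
gripper_force: 2.8
```

```bash
python3 - <<'E'
from h import *
p=cams.grab_frame("side"); cv2.imwrite("pics/e.png",cv2.resize(p["color"][160:340,160:320],None,fx=3,fy=3)[:,:,::-1])
r=outline_of(p,"knob_centre")
for q in r:
  v,u=np.nonzero(q["pixels"]);w=world(p,u,v);print(q["at"],np.median(w,0))
print(state()["ee_pos"],state()["force"])
E
```

```text
[352.9, 293.9] [ 744.44636116 -243.29198037  155.03314121]
[251.5, 261.4] [ 550.5661009  -137.06617805  144.95201597]
[230.7, 328.8] [ 500.85274043 -219.67568721   20.4276403 ]
[334.8, 195.7] [792.32111173  86.34343508 149.93863101]
[159.1, 195.7] [323.4931483  116.4080591  150.08353678]
[ 526.52633673 -122.87151861  143.52167173] [-4.57070047  0.18791061 -0.94697455]
```

View pics/e.png

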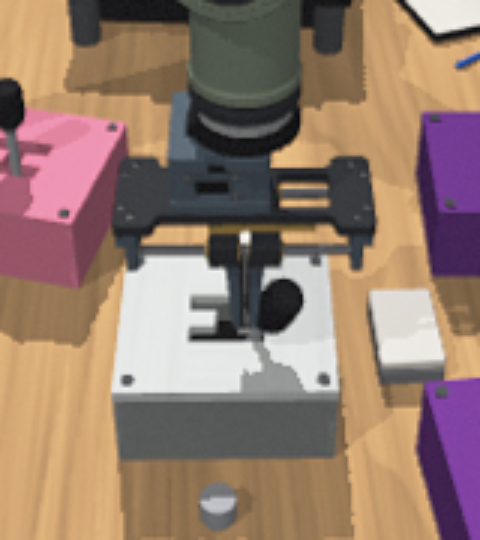

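Call:
servo_tool(steps=[[255,[0,1,0],[0,0,0]],[255,[0,1,0],[0,0,0]],[255,[0,1,0],[0,0,0]],[255,[0,0,0],[0,0,0]],[255,[0,0,0],[0,0,0]],[255,[0,0,0],[0,0,0]],[255,[0,0,0],[0,0,0]],[255,[0,0,0],[0,0,0]],[255,[0,0,0],[0,0,0]],[255,[0,0,0],[0,0,0]]])

```text
time_s: 13.3
ee_pos: [527.9, -122.9, 143.2]
ee_rot: [-179.6, -0.0, 87.2]
force: [-8.7, 0.2, 2.6]
gripper_width: 0.8
gripper_force: 4.6
```

Call:
servo_tool(steps=[[255,[0,-5,0],[0,0,0]],[255,[0,-15,0],[0,0,0]],[255,[0,-25,0],[0,0,0]],[255,[0,-30,-10],[0,0,0]],[255,[0,-30,-25],[0,0,0]],[255,[0,-30,-30],[0,0,0]],[255,[0,-20,-30],[0,0,0]],[255,[0,0,-20],[0,0,0]],[255,[0,0,0],[0,0,0]],[255,[0,0,0],[0,0,0]]])

```text
time_s: 14.3
ee_pos: [377.1, -115.8, 259.1]
ee_rot: [179.8, 0.0, 87.1]
force: [-0.4, -1.3, 0.7]
gripper_width: 0.7
gripper_force: 0.0
```

```bash
python3 - <<'E'
from h import *
p=lever(1)
cv2.imwrite("pics/f.png",cv2.resize(p["color"][150:280,280:430],None,fx=4,fy=4,interpolation=cv2.INTER_CUBIC)[:,:,::-1])
for P in (p,cams.grab_frame("side")):
  for t in("knob_centre","jar","puck","driver","case"):
    for q in outline_of(P,t)[:3]:
      v,u=np.nonzero(q["pixels"]);w=world(P,u,v);print(t,q["at"],np.median(w,0).round(1))
print(state()["ee_pos"],state()["force"])
E
```

```text
knob top 119 [ 552.7 -128.1  147.9] [ 538.7 -144.6  140.1] [ 568.4 -113.3  156.1] ((553.7073974609375, -129.43260192871094), 16.619346618652344)
knob_centre [394.5, 132.1] [ 744.8 -229.3  159.7]
knob_centre [357.6, 201.0] [ 548.8 -123.2  144.7]
knob_centre [264.4, 290.7] [322.8 127.5 161.3]
jar [294.7, 214.1] [529.2  29.7  53.3]
puck [375.2, 222.7] [ 504.7 -211.3   21.2]
case [325.6, 167.8] [665.9 -57.7  27.9]
knob_centre [352.0, 293.8] [ 744.8 -242.1  154.3]
knob_centre [252.5, 260.8] [ 549.5 -136.3  143.5]
knob_centre [337.9, 193.7] [793.3  87.1 148.5]
jar [237.6, 239.8] [530.7  29.1  54.5]
puck [233.9, 329.1] [ 501.1 -219.1   20.8]
puck [229.9, 136.4] [518.8 480.5  99.8]
driver [212.9, 354.3] [ 459.9 -278.8   21.5]
case [294.2, 269.9] [664.4 -68.4  27.4]
[ 376.26131446 -115.51145     258.80428148] [ 0.19862745  0.40950011 -0.26176854]
```

View pics/f.png

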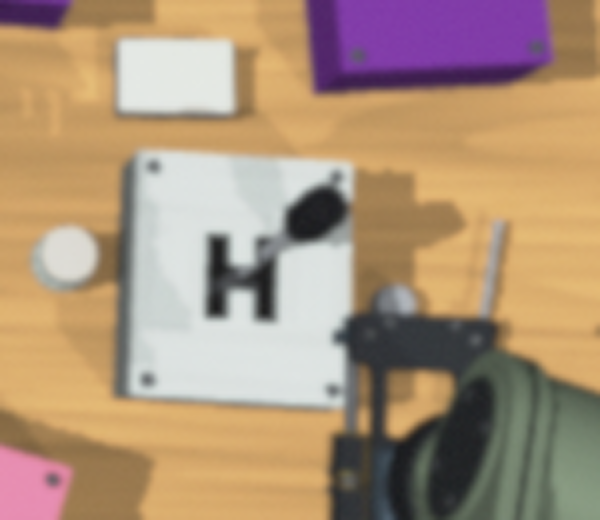

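```bash
python3 - <<'E'
from h import *
from scipy.optimize import least_squares
R=Rotation.from_euler("z",-2.85,degrees=True).as_matrix()
for n in("top","side"):
    p=cams.grab_frame(n); v,u=np.nonzero(p["z_map"]>0); w=(world(p,u,v)-[514.2,-89.4,12])@R
    w=w[(np.hypot(w[:,0]-38,w[:,1]+36)<40)&(w[:,2]>93)&(w[:,2]<165)]
    def f(a):
        d=np.array([np.tan(a[0]),-np.tan(a[1]),1]);d/=np.linalg.norm(d)
        s=w@d; r=np.linalg.norm(w-s[:,None]*d,axis=1)
        q=np.array([r-16,abs(s-130)-20]); return np.where(q.max(0)>0,np.hypot(*np.maximum(q,0)),q.max(0))
    o=least_squares(f,[.3,.25],loss="soft_l1"); print(n,len(w),o.x,np.abs(o.fun).mean())
E
```

```text
top 179 [0.32028286 0.30139822] 1.2269221566684563
side 238 [0.31264089 0.28588107] 1.0360173602811713
```

Both cameras put forward at 0.31–0.32 and across at 0.29–0.30, so the lever is home. The loose items have not moved and the arm is clear.

```bash
python3 -c "
from h import *
print(ticket.job_done())"
```

```text
the job is handed in; nothing more can be done
None
```

The lever is home in the third slot (forward about 0.32 rad, across about 0.29 rad by camera fit), the arm is clear, the jar, puck, screwdriver and case are where they stood, and the job is handed in.

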